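# Feed the core box down the imaging lane

### The job

Push the flat wooden core box with the fingertips from the open end of the grey board down the lane between the two aluminium guide rails, until its leading end is home against the black rubber stop. The rails are already aligned for imaging, so neither the box nor the robot may touch either of them. Push steadily, never lift or tip the box, and leave the other things on the bench alone.

Things in the scene. Friction and masses are not known exactly. Their poses are not given: they have to be found in the camera images.
- lane: The lane, fixed to the bench: grey board 440 long (x) x 190 wide (y) x 8 thick with rails and stop on top. Origin: centre of its underside, on the bench. +x points down the lane from the open end to the stop (roughly to the robot's left), +z up; centre line y = 0. Rails: x = -40 to +220 mm, inner faces at y = +-56 mm, tops at z = 24 mm. The board is open at x = -220 to -40 mm; the box starts there.
- stop_face (a point): Centre of the top edge of the black rubber stop's near face: x = +200, y = 0, z = 34 mm in the lane's frame. The stop is a fixed block across the whole lane; the box's leading end comes home flat against this face.
- rail_left: Left guide rail (+y side of the lane): aluminium bar 260 long x 12 wide x 16 high, screwed onto the board of the lane; origin at the centre of its underside, its x axis along the bar. Must not be touched.
- rail_right: Right guide rail (-y side of the lane): aluminium bar 260 long x 12 wide x 16 high, screwed onto the board of the lane; origin at the centre of its underside, its x axis along the bar. Must not be touched.
- core_box: Closed pale wooden case, 130 long (x) x 92 wide (y) x 46 high, plain upright sides, about 0.4 kg, loose on the board, paper patch on top. Origin: centre of its underside (8 mm above the bench). Its +x end starts towards the lane's mouth, up to 30 mm off the centre line and turned up to 0.25 rad. Centred, it has 10 mm of room to each rail; home, its origin lies at x = +135 mm of the lane.
- plug: Bystander: upright wooden plug with bark, 60 diameter x 65 high; origin at the centre of its underside.
- jar: Bystander: small jar, 52 diameter x 65 high; origin at the centre of its underside.
- stapler: Bystander: grey desk stapler, 150 x 36, about 52 high, long side along its x; origin at the centre of its underside.
- loupe: Bystander: flat hand magnifier, black rim, 84 diameter x 13 high, with a wooden handle reaching 138 mm from its centre along its -x; origin at the centre of the underside of its disc.
Not all that is in view belongs to the job. Leave any blue or yellow look-alike of the core_box alone.

How it is judged (in metres and radians):
At the end, for the whole second after the job is handed in: The core box lies flat and still on the board in the lane, its leading end within 4 mm of the stop, within 10 mm of the lane's centre line and within 0.15 rad of its direction (x of core_box in the frame of lane between 0.131 and 0.139 m and y of core_box in the frame of lane between -0.01 and 0.01 m and z of core_box in the frame of lane between 0.005 and 0.011 m and angle between the x axis of core_box and the x axis of lane, either way round below 0.15 rad and angle between core_box's own z axis and vertical below 0.03 rad and linear speed of core_box below 0.01 m/s); the robot touches nothing.
It fails at once if a guide rail is touched, by the box, the robot or anything else (contact force between any of rail_left, rail_right and anything else above 0.3 N).
It fails at once if the box is lifted off the board or tipped (it may only be pushed along) (z of core_box in the frame of lane above 0.014 m or angle between core_box's own z axis and vertical above 0.12 rad).
It fails at once if the box is shot along faster than 0.3 m/s instead of pushed steadily (linear speed of core_box above 0.3 m/s).
It fails at once if the plug, jar, stapler or hand magnifier is disturbed (moved over 15 mm) (distance of any of plug, jar, stapler, loupe from where it was at the start of the episode above 0.015 m).
It also fails if it takes over 70 s, if anything falls off the work surface, if the arm or the gripper's body presses on something with over 40 N, if the wrist force passes 120 N, or if a joint passes its speed limit or range.

### The arm

A 6-joint arm with a two-finger parallel gripper is mounted at the origin on the work surface. World frame = base frame: x ahead of the robot, y to its left, z up, the work surface at z = 0. Lengths are in m, angles in degrees, forces in N, time in s.
With the tool pointing down it reaches from about 0.325 to 0.775 m from the base axis. Payload 5.5 kg.
Tool frame: the origin (TCP) lies between the finger pads; the fingertips stand 11 mm ahead of it and the grasp point (between the pads) lies 8 mm behind it; y points along the fingers, z is the direction in which the jaws open and shut, and the axes are right-handed (so a half turn about y gives the same grasp; the last joint's range is limited). The gripper opens to 88 mm and grips with 3 to 60 N. Pads are 20 mm wide; open, the fingers measure 115 mm over their backs; the gripper's body (75 mm by 178 mm) begins 61 mm behind the grasp point.
Start: joints at [72.668, 5.22, 70.514, -0, 104.267, -3.249], TCP at [0.146, 0.582, 0.234] pointing down, gripper open.
Joint ranges: [-164.24, 164.24], [-49.07, 125.15], [9.68, 141.18], [-86.29, 266.29], [3.28, 154.24], [-151.56, 151.56]. Speed limits (degrees/s): [147.25, 147.25, 172.46, 180, 180, 180].

### API

Orientations are given as a 3x3 rotation matrix whose columns are the frame's x, y, z axes.
In Python, from rig import manip gives the robot as it stands. The module is installed in compiled form; this text tells all that it offers.
- The arm moves only by the shell command python3 -m crank 'ROWS' [FORCE]. ROWS is a JSON object of lists of equal length, an entry for each row: "delta_pos": the shift along the world's x, y, z in units of 60 mm (1.0 is 60 mm), a list of three; "dr": the turn, a rotation vector about the world's x, y, z in units of 6 degrees (1.0 is 6 degrees), a list of three; "gripper": the opening, from 0 (shut) to 1 (fully open). A call has exactly 10 rows; each row shifts and turns the commanded pose from where the row before left it; what a row does not reach is not made up. A row lasts 1/8 s, in which the tool goes at most 62.5 mm and 10.7 degrees, less where a joint would pass 70% of its speed; a pose out of reach is approached as far as the arm can. A call is refused whole if a number of a shift passes 1 or a number of a turn 1, either way. A call with a gripper value outside its range is refused whole. The fingers move at their own pace and stop on an object; FORCE is the grip in N (left out, the last holds). Time passes only in rows, so rows that do not move let the fingers close, or fill a call up. It gives the time, the measured TCP pose, the force and the opening at its end, in the units of the state.
- manip.observe(): the state, without advancing time (a new reading comes with each control period).
- manip.grab_frame(name): name is "scene" or "top" or "wrist"; returns a dict with "color" (480x640x3 uint8, red, green, blue), "range_z" (480x640 float32, m along the optical axis (not along the pixel's ray), 0 where there is no reading), "vertical_fov" (degrees; the focal length in pixels is half the picture's height over the tangent of half this angle, whatever the lens; pixels are square), "cx", "cy" (the principal point, pixels), "view" (4x4, takes a point from world to camera coordinates). Camera axes: x right, y down, z forward; pixel columns grow to the right and rows downward; lengths in m; the calibration is good to about 2 mm. The wrist camera is an equidistant fisheye: a pixel r from the principal point sees the ray r / f radians off the axis. A picture is of the moment at which its call begins.
- manip.hand_in(): hands the job in, once; it reports no verdict.
The state is a dict: "clock": time; "joint_positions": joint angles; "qvel": joint speeds; "effort": joint torques, N m; "tcp_pos": TCP position; "tool_rot": TCP orientation; "force": force on the tool from outside, world axes, zero at the start; "moment": the same for the moment, N m; "grip_width": finger opening in m.
Only numpy, scipy, OpenCV 4.12 (cv2) and the standard library are available. Lean on these libraries where they do the work, as an engineer would, in place of code of your own. Each camera call takes 0.05 s, during which the arm holds its last target.

## Working session

There is one attempt and no reset: what is moved stays moved. The work goes in short steps, Python scripts to look and compute and a shell command to move; the robot and the scene stay as the last step left them, time stands still between calls to the robot, and variables do not carry over. Pictures are saved under pics/ and viewed, and the job is handed in when it is done.

```bash
mkdir -p pics; cat > h.py <<'E'
import numpy as np,cv2
from rig import manip
def grab(n,fn=None):
    f=manip.grab_frame(n)
    if fn: cv2.imwrite('pics/'+fn,f['color'][:,:,::-1])
    np.savez('last_'+n+'.npz',**f)
    return f
def pt(f,u,v,z=None):
    # world point at pixel from depth, or on plane z
    fl=240/np.tan(np.radians(float(f['vertical_fov']))/2)
    d=np.array([(u-f['cx'])/fl,(v-f['cy'])/fl,1.])
    T=np.linalg.inv(f['view'])
    if z is None:
        return T[:3,:3]@(d*f['range_z'][int(round(v)),int(round(u))])+T[:3,3]
    r=T[:3,:3]@d; o=T[:3,3]
    return o+r*(z-o[2])/r[2]
E
python3 - <<'E'
from h import *
for n in ('scene','top'):
    f=grab(n,n+'1.png'); print(n,f['vertical_fov'],f['cx'],f['cy'],np.linalg.inv(f['view']).round(3))
s=manip.observe(); print(s)
E
```

```text
scene 48.70917101195316 323.57416182389284 239.24283838234305 [[-0.826  0.338 -0.452  1.091]
 [ 0.564  0.508 -0.651  0.85 ]
 [ 0.009 -0.792 -0.61   0.89 ]
 [ 0.     0.     0.     1.   ]]
top 56.24545826652355 319.336681173471 239.18984129529755 [[ 0.016 -0.983  0.185  0.301]
 [-1.    -0.014  0.014 -0.023]
 [-0.012 -0.185 -0.983  1.186]
 [ 0.     0.     0.     1.   ]]
{'clock': 0.1, 'joint_positions': array([ 7.26674666e+01,  5.26031245e+00,  7.05737025e+01, -1.46868390e-03,
        1.04266433e+02, -3.24858241e+00]), 'qvel': array([-0.01126625, -0.12665211, -0.2641581 ,  0.06804116,  0.03932668,
        0.11216197]), 'effort': array([ 1.61831838e-03, -4.47859311e+01, -4.07565844e+01,  6.99697668e-02,
        2.85111676e-02, -1.53435635e-04]), 'tcp_pos': array([0.14594401, 0.58173442, 0.23261666]), 'tool_rot': array([[ 9.69938665e-01, -4.98575989e-04,  2.43349002e-01],
       [-2.43349501e-01, -1.68093619e-03,  9.69937212e-01],
       [-7.45332587e-05, -9.99998463e-01, -1.75173323e-03]]), 'force': array([-0.55465793,  0.74886125, -1.28527488]), 'moment': array([0.01635423, 0.00513862, 0.04223361]), 'grip_width': 0.08763947341018921}
```

View pics/scene1.png

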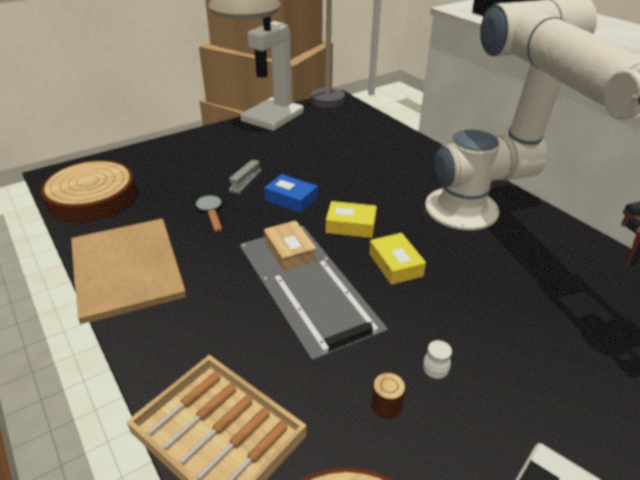

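View pics/top1.png

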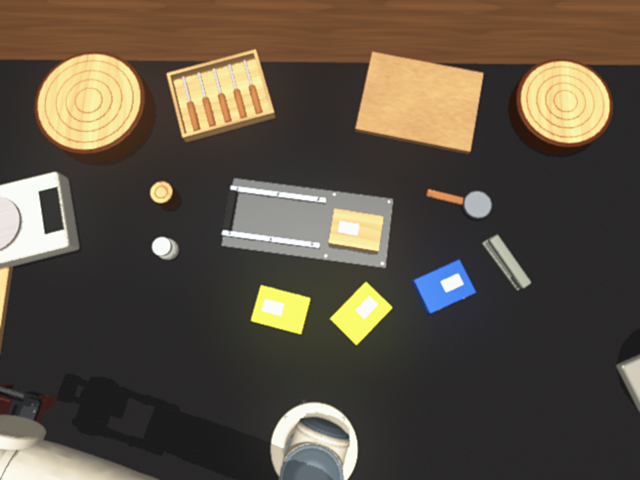

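Candidates for the box in the top view are the pale wooden box with a patch (356,229), yellow look-alikes at (281,309) and (361,313), a blue one at (445,287), and a wooden board (420,102). I choose the wooden one on the grey board. Plug is at (161,192), jar (165,247), stapler (507,262) and loupe (477,204). Next is a close crop.

```bash
python3 - <<'E'
from h import *
f=dict(np.load('last_top.npz'))
c=f['color'][165:285,210:410,::-1]
cv2.imwrite('pics/crop1.png',cv2.resize(c,None,fx=4,fy=4,interpolation=cv2.INTER_CUBIC))
E
```

```text
(no output)
```

View pics/crop1.png

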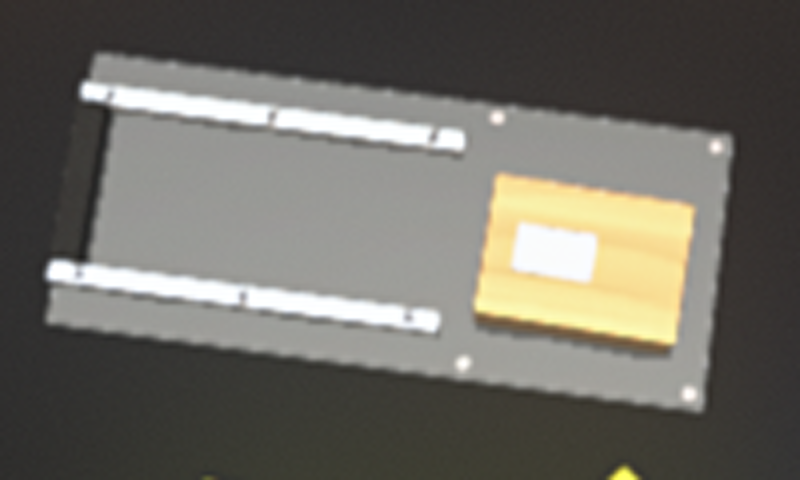

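The crop confirms the pale box with a paper patch: its top spans about (475–693, 175–345) in crop pixels. The rails run at crop y≈115 and y≈295, with the stop at x≈85 on the left. I'll rectify to metric and fit.

```bash
cat >> h.py <<'E'
def P(f,p):
    fl=240/np.tan(np.radians(float(f['vertical_fov']))/2)
    c=f['view'][:3,:3]@np.asarray(p)+f['view'][:3,3]
    return c[0]/c[2]*fl+f['cx'],c[1]/c[2]*fl+f['cy']
def boxmeas(f):
    """fit box top rect -> world centre, long axis angle"""
    hsv=cv2.cvtColor(f['color'],cv2.COLOR_RGB2HSV)
    return hsv
def lanefit():
    d=np.load('lane.npz'); return d['c'],float(d['a'])
def tolane(p):
    c,a=lanefit(); R=np.array([[np.cos(a),-np.sin(a)],[np.sin(a),np.cos(a)]])
    return R.T@(np.asarray(p)[:2]-c)
E
python3 - <<'E'
from h import *
f=dict(np.load('last_top.npz'))
sub=lambda x,y:((x+.5)/4-.5+210,(y+.5)/4-.5+165)
B=np.array([pt(f,*sub(*p),z=.008)[:2] for p in [(96,53),(733,133),(703,411),(46,323)]])
print('board',B.round(4)); e=lambda i,j:np.linalg.norm(B[i]-B[j])
print(e(0,1),e(3,2),e(0,3),e(1,2))
c=B.mean(0); v=(B[0]+B[3]-B[1]-B[2]); a=np.arctan2(v[1],v[0]); print(c,np.degrees(a))
np.savez('lane.npz',c=c,a=a)
X=np.array([pt(f,*sub(*p),z=.054)[:2] for p in [(497,174),(694,206),(675,346),(474,312)]])
print('box',X.round(4),np.linalg.norm(X[0]-X[1]),np.linalg.norm(X[3]-X[2]),np.linalg.norm(X[0]-X[3]))
w=X[0]+X[3]-X[1]-X[2]
print('boxc',X.mean(0),'lane',tolane(X.mean(0)),'ang',np.degrees(np.arctan2(w[1],w[0])-a), [tolane(x).round(4) for x in X])
for n,q in dict(railL=(464,140),railR=(440,320),railL2=(82,92),railR2=(48,270)).items(): print(n,tolane(pt(f,*sub(*q),z=.024)))
# depth check
m=f['range_z']; print([pt(f,*sub(*q)).round(4) for q in [(560,300),(250,200),(700,250)]])
for n,(u,v) in dict(stapler=(507,262),blue=(445,287),y=(361,313),loupe=(430,192)).items(): print(n,pt(f,u,v).round(3),tolane(pt(f,u,v)).round(3))
E
```

```text
board [[ 0.6909  0.2323]
 [ 0.6396 -0.2033]
 [ 0.4498 -0.1809]
 [ 0.5024  0.2561]]
0.4386163035675647 0.4401215218637819 0.18995530581066733 0.19113865867910382
[0.57066758 0.02604364] 83.20443399475951
box [[ 0.5968 -0.0429]
 [ 0.5772 -0.1704]
 [ 0.4854 -0.1574]
 [ 0.5056 -0.0291]] 0.1290073219208168 0.129866819347555 0.09230257409618536
boxc [ 0.54123652 -0.09994602] lane [-0.12858703  0.0143163 ] ang -2.0665345450386368 [array([-0.0654, -0.0341]), array([-0.1943, -0.0297]), array([-0.1922,  0.063 ]), array([-0.0625,  0.0581])]
railL [-0.04006649 -0.06235392]
railR [-0.04054963  0.06095812]
railL2 [ 0.21970103 -0.06180282]
railR2 [0.22113833 0.06197594]
[array([ 0.5136, -0.0839,  0.0572]), array([0.5887, 0.1228, 0.0077]), array([ 0.5578, -0.1799,  0.0098])]
stapler [ 0.463 -0.485  0.045] [-0.521  0.046]
blue [ 0.397 -0.325  0.047] [-0.369  0.131]
y [ 0.329 -0.114  0.046] [-0.167  0.223]
loupe [ 0.657 -0.304  0.01 ] [-0.317 -0.124]
```

```bash
python3 -m crank '{"delta_pos":[[0.7,-0.5,0],[0.7,-0.7,0],[0.7,-0.8,0],[0.6,-0.9,0],[0.5,-0.9,0],[0.4,-0.9,0],[0.4,-0.9,0],[0.3,-0.9,0],[0.2,-0.9,0],[0.1,-0.9,0]],"dr":[[0,0,0.12],[0,0,0.12],[0,0,0.12],[0,0,0.12],[0,0,0.12],[0,0,0.12],[0,0,0.12],[0,0,0.12],[0,0,0.12],[0,0,0.12]],"gripper":[0.7,0.7,0.7,0.7,0.7,0.7,0.7,0.7,0.7,0.7]}'
cat >> h.py <<'E'
def lw(x,y):
    c,a=lanefit(); R=np.array([[np.cos(a),-np.sin(a)],[np.sin(a),np.cos(a)]])
    return R@np.array([x,y])+c
def st(tx=None,ty=None,tz=None):
    s=manip.observe(); p=s['tcp_pos']; R=s['tool_rot']; c,a=lanefit()
    print('t',s['clock'],'tcp',p.round(4),'lane',tolane(p).round(4),'jaw-lane deg',(np.degrees(np.arctan2(R[1,2],R[0,2])-a)).round(2),'tooly',R[:,1].round(4),'F',s['force'].round(2),'grip',round(float(s['grip_width']),4))
    if tx is not None:
        d=np.append(lw(tx,ty),tz)-p; print('delta units',(d/.06).round(3))
E
python3 -c "
from h import *
st(-.129,.095,.15)"
```

```text
clock: 1.35
tcp_pos: [0.4198, 0.0851, 0.2331]
tool_rot: [[0.993, -0.001, 0.12], [-0.12, -0.0, 0.993], [-0.001, -1.0, -0.0]]
force: [0.4, -0.2, 0.6]
grip_width: 0.0613
t 1.35 tcp [0.4198 0.0851 0.2331] lane [0.0408 0.1568] jaw-lane deg -0.07 tooly [-6.e-04 -2.e-04 -1.e+00] F [ 0.42 -0.23  0.57] grip 0.0613
delta units [ 0.687 -2.932 -1.385]
```

```bash
python3 -m crank '{"delta_pos":[[0.15,-0.7,0],[0.15,-0.7,-0.1],[0.15,-0.7,-0.2],[0.15,-0.6,-0.3],[0.09,-0.23,-0.4],[0,0,-0.4],[0,0,-0.4],[0,0,-0.4],[0,0,-0.3],[0,0,0]],"dr":[[0,0,0],[0,0,0],[0,0,0],[0,0,0],[0,0,0],[0,0,0],[0,0,0],[0,0,0],[0,0,0],[0,0,0]],"gripper":[0.7,0.7,0.7,0.7,0.7,0.7,0.7,0.7,0.7,0.7]}'
python3 -c "
from h import *
st(-.129,.095,.034);grab('top','t2.png');grab('wrist','w2.png')"
```

```text
clock: 2.6
tcp_pos: [0.4603, -0.0886, 0.082]
tool_rot: [[0.993, -0.003, 0.12], [-0.12, 0.001, 0.993], [-0.003, -1.0, 0.0]]
force: [-0.2, -0.0, 0.2]
grip_width: 0.0616
t 2.6 tcp [ 0.4603 -0.0886  0.082 ] lane [-0.1269  0.0961] jaw-lane deg -0.09 tooly [-3.1e-03  8.0e-04 -1.0e+00] F [-0.21 -0.03  0.16] grip 0.0616
delta units [ 0.013 -0.037 -0.799]
```

View pics/t2.png

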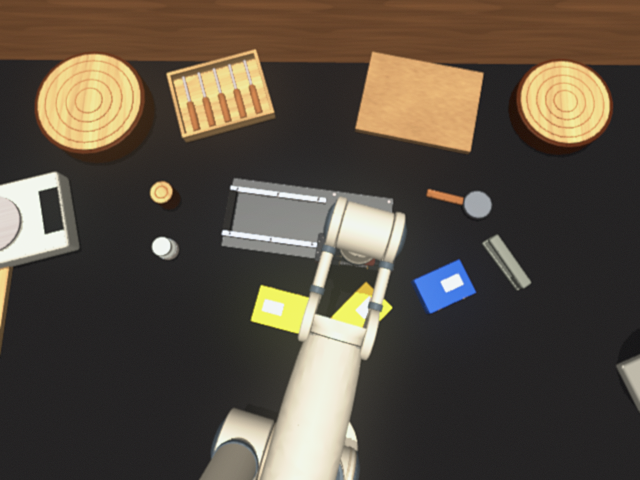

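View pics/w2.png

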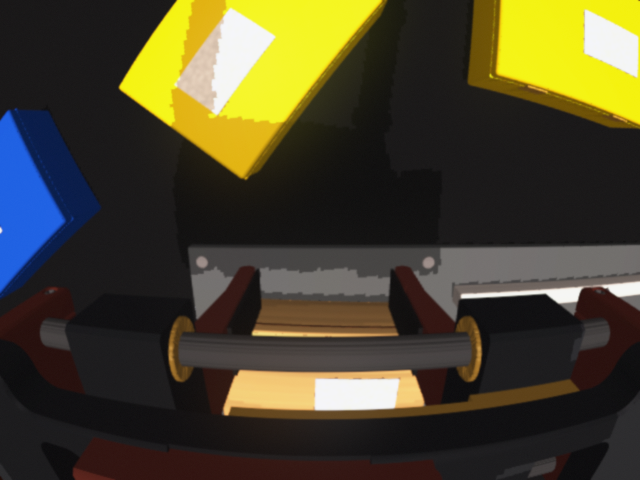

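The top view shows the arm hiding the box. In the wrist view the two fingertips, at (250,275) and (405,275), stand beside the box's near side at (325,310), over the board edge. I'll lower and creep in.

```bash
python3 -m crank '{"delta_pos":[[0.01,-0.03,-0.3],[0,0,-0.3],[0,0,-0.2],[0,0,0],[0.04,-0.005,0],[0.04,-0.005,0],[0.04,-0.005,0],[0.04,-0.005,0],[0.04,-0.005,0],[0.0,0,0]],"dr":[[0,0,0.015],[0,0,0],[0,0,0],[0,0,0],[0,0,0],[0,0,0],[0,0,0],[0,0,0],[0,0,0],[0,0,0]],"gripper":[0.7,0.7,0.7,0.7,0.7,0.7,0.7,0.7,0.7,0.7]}'
python3 -c "
from h import *
st(-.129,.056,.034);grab('wrist','w3.png')"
```

```text
clock: 3.95
tcp_pos: [0.4739, -0.0922, 0.0356]
tool_rot: [[0.993, -0.0, 0.118], [-0.118, 0.0, 0.993], [-0.0, -1.0, -0.0]]
force: [0.4, -0.1, 0.3]
grip_width: 0.0616
t 3.95 tcp [ 0.4739 -0.0922  0.0356] lane [-0.1288  0.0821] jaw-lane deg 0.01 tooly [-1.e-04  0.e+00 -1.e+00] F [ 0.42 -0.1   0.29] grip 0.0616
delta units [ 0.431 -0.054 -0.027]
```

View pics/w3.png

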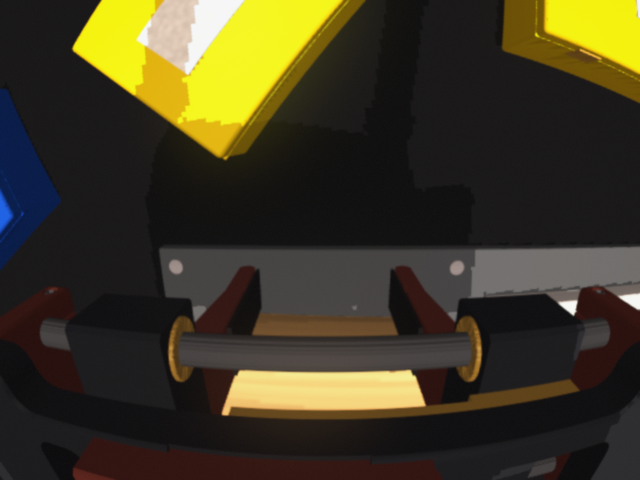

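Fingers sit at board level beside the box's near side, no contact yet. Now the slow lateral push.

```bash
python3 -m crank '{"delta_pos":[[0.04,-0.005,0],[0.04,-0.005,0],[0.04,-0.005,0],[0.04,-0.005,0],[0.04,-0.005,0],[0.04,-0.005,0],[0.04,-0.005,0],[0.04,-0.005,0],[0.04,-0.005,0],[0.03,-0.005,0]],"dr":[[0,0,0],[0,0,0],[0,0,0],[0,0,0],[0,0,0],[0,0,0],[0,0,0],[0,0,0],[0,0,0],[0,0,0]],"gripper":[0.7,0.7,0.7,0.7,0.7,0.7,0.7,0.7,0.7,0.7]}'
python3 -c "
from h import *
st(-.129,.056,.034);grab('wrist','w4.png');grab('scene','s4.png')"
```

```text
clock: 5.25
tcp_pos: [0.4973, -0.095, 0.0356]
tool_rot: [[0.993, -0.0, 0.118], [-0.118, 0.0, 0.993], [-0.0, -1.0, 0.0]]
force: [-4.3, 0.6, 2.4]
grip_width: 0.0611
t 5.25 tcp [ 0.4973 -0.095   0.0356] lane [-0.1288  0.0585] jaw-lane deg 0.01 tooly [-2.e-04  3.e-04 -1.e+00] F [-4.25  0.61  2.38] grip 0.0611
delta units [ 0.041 -0.007 -0.026]
```

View pics/w4.png

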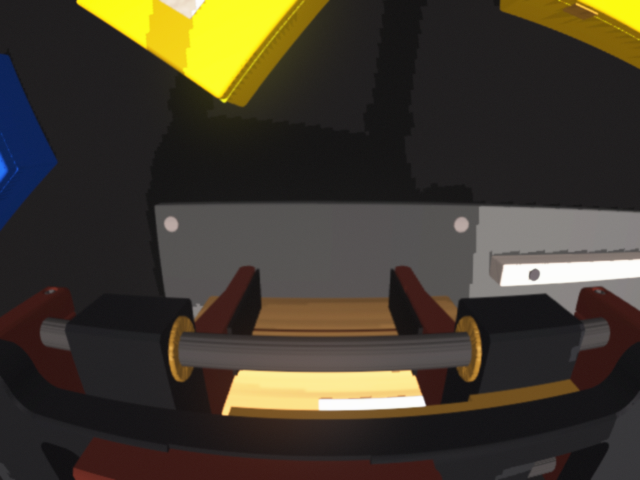

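View pics/s4.png

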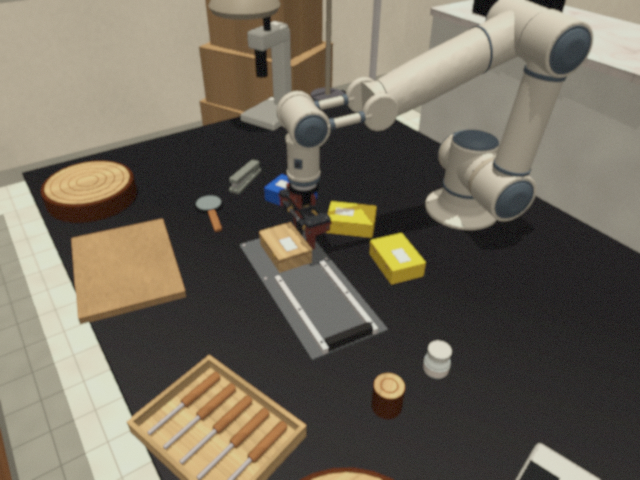

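Contact made (4 N) and the box has moved. I'll finish the last ~2.5 mm, back off, lift, and go behind the box's open end, where the top camera can see it.

```bash
python3 -m crank '{"delta_pos":[[0.02,-0.003,0],[0.02,-0.003,0],[0,0,0],[-0.1,0.01,0],[-0.2,0.02,0],[-0.2,0.0,0.3],[0,-0.3,0.8],[0,-0.5,0.7],[0,-0.7,0.4],[0,-0.7,0]],"dr":[[0,0,0],[0,0,0],[0,0,0],[0,0,0],[0,0,0],[0,0,0],[0,0,-1],[0,0,-1],[0,0,-1],[0,0,-1]],"gripper":[0.7,0.7,0.7,0.7,0.7,0.7,0.7,0.6,0.5,0.5]}'
python3 -c "
from h import *
st(-.24,0,.15);grab('wrist','w5.png');grab('top','t5.png');grab('scene','s5.png')"
```

```text
clock: 6.6
tcp_pos: [0.4702, -0.2273, 0.1711]
tool_rot: [[0.857, 0.006, 0.515], [-0.515, -0.003, 0.857], [0.007, -1.0, 0.0]]
force: [1.2, 0.0, -0.0]
grip_width: 0.0443
t 6.6 tcp [ 0.4702 -0.2273  0.1711] lane [-0.2635  0.0697] jaw-lane deg -24.17 tooly [ 0.0057 -0.0032 -1.    ] F [ 1.24  0.04 -0.04] grip 0.0443
delta units [ 1.2    0.251 -0.352]
```

View pics/t5.png

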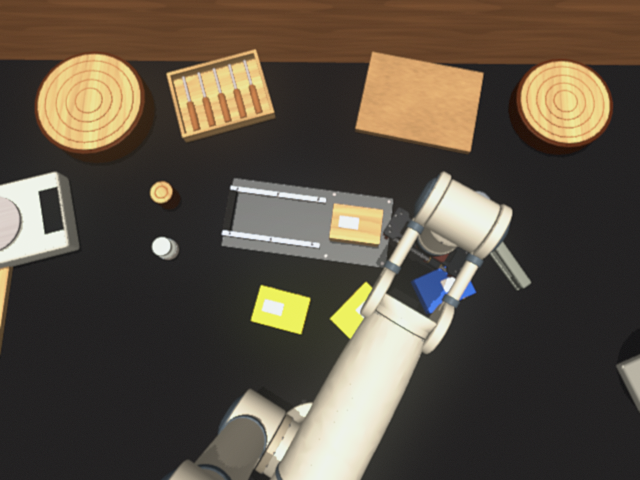

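The box is fully visible in the top view at about (356,225). Enlarged crop next.

```bash
python3 - <<'E'
from h import *
f=dict(np.load('last_top.npz'))
c=f['color'][185:265,300:400,::-1]
cv2.imwrite('pics/crop5.png',cv2.resize(c,None,fx=7,fy=7,interpolation=cv2.INTER_CUBIC))
E
```

```text
(no output)
```

View pics/crop5.png

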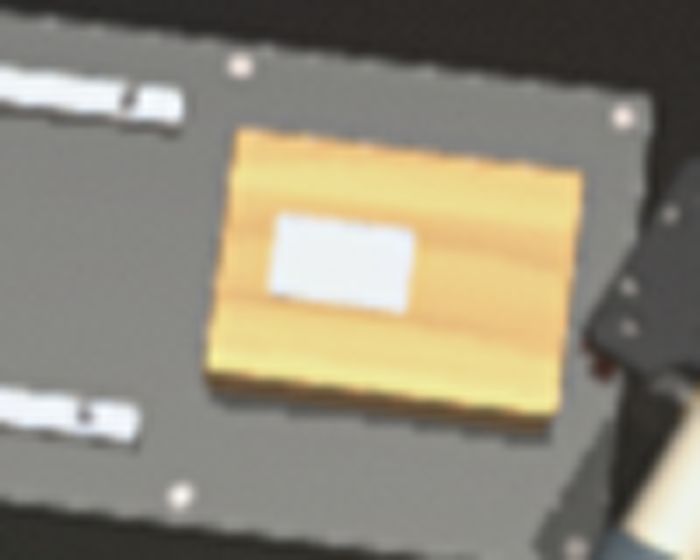

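```bash
cat >> h.py <<'E'
def box(f,pts,k,ox,oy):
    X=np.array([pt(f,(x+.5)/k-.5+ox,(y+.5)/k-.5+oy,z=.054)[:2] for x,y in pts])
    c,a=lanefit(); w=X[0]+X[3]-X[1]-X[2]
    print('box lane',tolane(X.mean(0)).round(4),'ang',np.degrees(np.arctan2(w[1],w[0])-a).round(2),'len',np.linalg.norm(X[0]-X[1]).round(4),np.linalg.norm(X[3]-X[2]).round(4),[tolane(x).round(4) for x in X])
E
python3 - <<'E'
from h import *
f=dict(np.load('last_top.npz'))
box(f,[(238,128),(583,171),(560,415),(207,373)],7,300,185)
for n,q in dict(railL=(184,107),railR=(139,420)).items(): print(n,tolane(pt(f,(q[0]+.5)/7+299.5,(q[1]+.5)/7+184.5,z=.024)))
st(-.24,0,.15)
E
```

```text
box lane [-0.1277 -0.0018] ang 0.44 len 0.1288 0.1298 [array([-0.0628, -0.0481]), array([-0.1916, -0.0485]), array([-0.1932,  0.0439]), array([-0.0634,  0.0454])]
railL [-0.04076706 -0.06179802]
railR [-0.04001897  0.06088478]
t 6.75 tcp [ 0.4689 -0.227   0.1676] lane [-0.2633  0.0711] jaw-lane deg -24.14 tooly [ 3.e-04 -2.e-04 -1.e+00] F [-0.73 -0.26 -1.1 ] grip 0.0437
delta units [ 1.222  0.246 -0.293]
```

```bash
python3 -m crank '{"delta_pos":[[0.12,0.024,0],[0.12,0.024,0],[0.12,0.024,0],[0.12,0.024,0],[0.12,0.024,0],[0.12,0.024,0],[0.12,0.024,0],[0.12,0.024,0],[0.12,0.024,0],[0.14,0.024,0]],"dr":[[0,0,-1],[0,0,-1],[0,0,-1],[0,0,-1],[0,0,-1],[0,0,-1],[0,0,-1],[0,0,-1],[0,0,-1],[0,0,-1]],"gripper":[0.5,0.5,0.5,0.5,0.5,0.5,0.5,0.5,0.5,0.5]}'
python3 -c "
from h import *
st(-.24,-.001,.036);print(manip.observe()['joint_positions'].round(1))"
```

```text
clock: 8.0
tcp_pos: [0.5427, -0.2097, 0.1674]
tool_rot: [[-0.015, -0.0, 1.0], [-1.0, 0.001, -0.015], [-0.001, -1.0, -0.0]]
force: [-0.2, 0.0, 0.0]
grip_width: 0.044
t 8.0 tcp [ 0.5427 -0.2097  0.1674] lane [-2.374e-01 -2.000e-04] jaw-lane deg -84.06 tooly [-2.e-04  6.e-04 -1.e+00] F [-0.23  0.01  0.  ] grip 0.044
delta units [ 0.009 -0.044 -2.191]
[-24.5   2.3  80.3   0.   97.5 -23.6]
```

```bash
python3 -m crank '{"delta_pos":[[0.01,-0.04,0],[0,0,-0.3],[0,0,-0.4],[0,0,-0.4],[0,0,-0.4],[0,0,-0.4],[0,0,-0.27],[0,0,0],[0,0,0],[0,0,0]],"dr":[[0,0,-0.4],[0,0,-0.4],[0,0,-0.19],[0,0,0],[0,0,0],[0,0,0],[0,0,0],[0,0,0],[0,0,0],[0,0,0]],"gripper":[0.5,0.5,0.5,0.5,0.5,0.5,0.5,0.5,0.5,0.5]}'
python3 -c "
from h import *
st(-.24,-.001,.036);grab('wrist','w6.png')"
```

```text
clock: 9.25
tcp_pos: [0.5441, -0.214, 0.0389]
tool_rot: [[-0.117, 0.002, 0.993], [-0.993, -0.001, -0.117], [0.001, -1.0, 0.002]]
force: [-0.6, -0.0, -0.3]
grip_width: 0.044
t 9.25 tcp [ 0.5441 -0.214   0.0389] lane [-0.2415 -0.0021] jaw-lane deg -89.93 tooly [ 2.e-03 -9.e-04 -1.e+00] F [-0.59 -0.02 -0.28] grip 0.044
delta units [-0.015  0.026 -0.048]
```

View pics/w6.png

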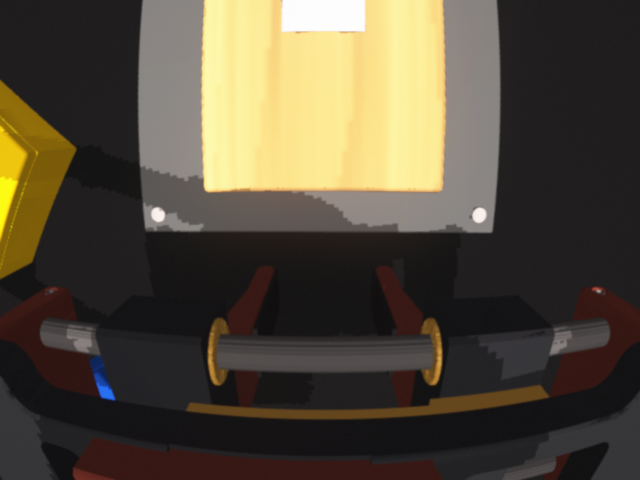

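The wrist view looks down the lane from behind the box. The box is centred at columns 203–443, and the fingertips at (268,270) and (385,270) are behind its end. Pushing in stages.

```bash
python3 -m crank '{"delta_pos":[[-0.005,0.12,-0.03],[0.014,0.12,0],[0.014,0.12,0],[0.014,0.1,0],[0.012,0.08,0],[0.01,0.08,0],[0.01,0.1,0],[0.012,0.1,0],[0.012,0.1,0],[0.012,0.1,0]],"dr":[[0,0,0],[0,0,0],[0,0,0],[0,0,0],[0,0,0],[0,0,0],[0,0,0],[0,0,0],[0,0,0],[0,0,0]],"gripper":[0.5,0.5,0.5,0.5,0.5,0.5,0.5,0.5,0.5,0.5]}'
python3 -c "
from h import *
st(-.1,-.001,.037);grab('wrist','w7.png')"
```

```text
clock: 10.55
tcp_pos: [0.5497, -0.1523, 0.0357]
tool_rot: [[-0.117, -0.0, 0.993], [-0.993, -0.0, -0.117], [0.0, -1.0, 0.0]]
force: [0.4, -3.0, -0.8]
grip_width: 0.0438
t 10.55 tcp [ 0.5497 -0.1523  0.0357] lane [-0.1795 -0.0003] jaw-lane deg -89.94 tooly [-0.e+00 -3.e-04 -1.e+00] F [ 0.44 -2.96 -0.77] grip 0.0438
delta units [0.168 1.315 0.022]
```

View pics/w7.png

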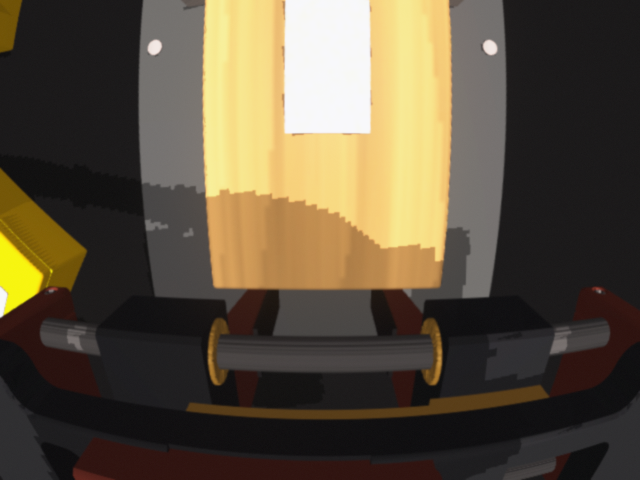

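Box is in contact on both fingers and still straight. Its leading end is near the mouth, so I'll check from above.

```bash
python3 - <<'E'
from h import *
f=grab('top')
a=f['color'][175:275,220:400,::-1]
cv2.imwrite('pics/c8.png',cv2.resize(a,None,fx=4,fy=4,interpolation=cv2.INTER_CUBIC))
E
```

```text
(no output)
```

View pics/c8.png

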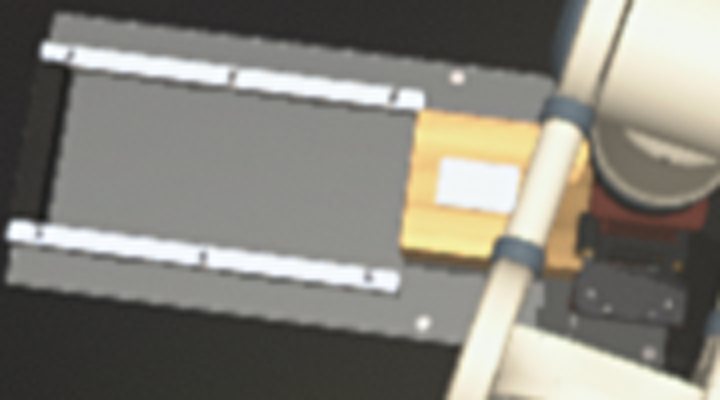

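```bash
python3 - <<'E'
from h import *
f=dict(np.load('last_top.npz'))
g=lambda x,y,z:tolane(pt(f,(x+.5)/4+219.5,(y+.5)/4+174.5,z=z)).round(4)
print(g(416,110,.054),g(402,247,.054),'edge pts',g(530,123,.054),g(490,257,.054),g(575,271,.054), 'rails inner',g(422,108,.024),g(398,273,.024))
E
```

```text
[-0.0368 -0.0466] [-0.04    0.0447] edge pts [-0.1114 -0.0477] [-0.0968  0.0437] [-0.1518  0.0455] rails inner [-0.0395 -0.0567] [-0.0386  0.0565]
```

Leading end at x≈-38 mm, sides at about -47/+45 mm against rails at ±56 mm: about 10 mm clear each side. Continuing.

```bash
python3 -m crank '{"delta_pos":[[0.012,0.1,0],[0.012,0.1,0],[0.012,0.1,0],[0.012,0.1,0],[0.012,0.1,0],[0.012,0.1,0],[0.012,0.1,0],[0.012,0.1,0],[0.012,0.1,0],[0.012,0.1,0]],"dr":[[0,0,0],[0,0,0],[0,0,0],[0,0,0],[0,0,0],[0,0,0],[0,0,0],[0,0,0],[0,0,0],[0,0,0]],"gripper":[0.5,0.5,0.5,0.5,0.5,0.5,0.5,0.5,0.5,0.5]}'
python3 - <<'E'
from h import *
st(.058,-.001,.037);grab('wrist','w9.png')
f=grab('top')
a=f['color'][175:275,220:400,::-1]
cv2.imwrite('pics/c9.png',cv2.resize(a,None,fx=4,fy=4,interpolation=cv2.INTER_CUBIC))
E
```

```text
clock: 11.9
tcp_pos: [0.557, -0.0921, 0.0357]
tool_rot: [[-0.117, 0.0, 0.993], [-0.993, -0.0, -0.117], [0.0, -1.0, 0.0]]
force: [-0.7, -3.4, 0.0]
grip_width: 0.0439
t 11.9 tcp [ 0.557  -0.0921  0.0357] lane [-0.119  -0.0004] jaw-lane deg -89.94 tooly [ 0. -0. -1.] F [-0.69 -3.43  0.03] grip 0.0439
delta units [0.359 2.928 0.022]
```

View pics/w9.png

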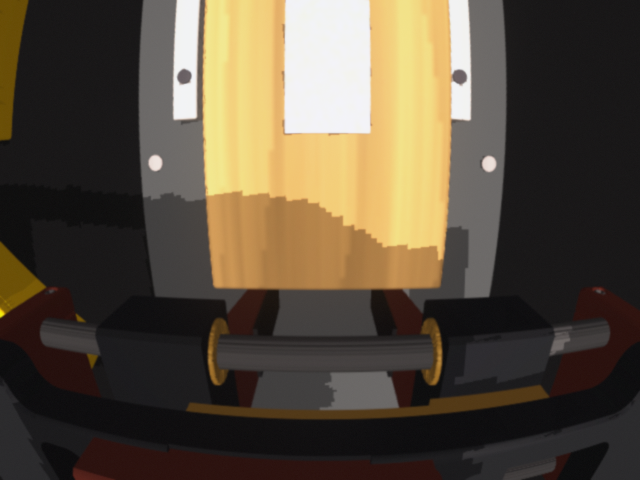

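View pics/c9.png

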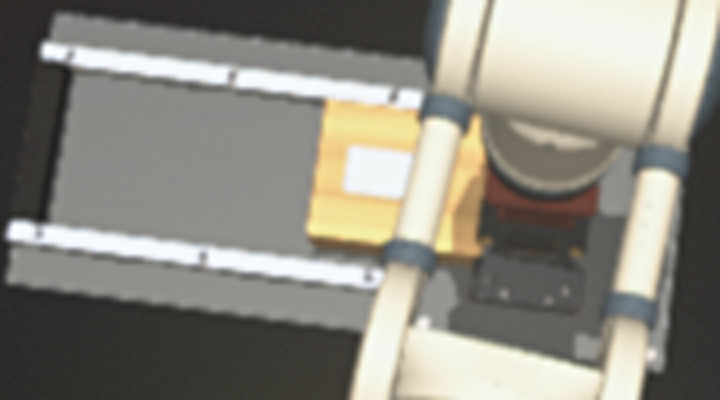

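```bash
python3 - <<'E'
from h import *
f=dict(np.load('last_top.npz'))
g=lambda x,y,z:tolane(pt(f,(x+.5)/4+219.5,(y+.5)/4+174.5,z=z)).round(4)
print(g(325,99,.054),g(308,237,.054),'edge pts',g(420,110,.054),g(380,246,.054),g(478,260,.054), 'rails inner',g(420,107,.024),g(378,270,.024))
E
python3 -m crank '{"delta_pos":[[0.010,0.1,0],[0.010,0.1,0],[0.010,0.1,0],[0.011,0.1,0],[0.011,0.1,0],[0.012,0.1,0],[0.012,0.1,0],[0.012,0.1,0],[0.012,0.1,0],[0.012,0.1,0]],"dr":[[0,0,0],[0,0,0],[0,0,0],[0,0,0],[0,0,0],[0,0,0],[0,0,0],[0,0,0],[0,0,0],[0,0,0]],"gripper":[0.5,0.5,0.5,0.5,0.5,0.5,0.5,0.5,0.5,0.5]}'
python3 - <<'E'
from h import *
st(.058,-.001,.037);grab('wrist','w10.png')
f=grab('top')
a=f['color'][175:275,220:400,::-1]
cv2.imwrite('pics/c10.png',cv2.resize(a,None,fx=4,fy=4,interpolation=cv2.INTER_CUBIC))
E
```

```text
[ 0.023  -0.0462] [0.0208 0.0461] edge pts [-0.0394 -0.047 ] [-0.0259  0.0459] [-0.0894  0.0466] rails inner [-0.0381 -0.0572] [-0.0253  0.0563]
clock: 13.25
tcp_pos: [0.5637, -0.0321, 0.0356]
tool_rot: [[-0.117, -0.0, 0.993], [-0.993, 0.0, -0.117], [-0.0, -1.0, -0.0]]
force: [-0.2, -3.3, -0.4]
grip_width: 0.0437
t 13.25 tcp [ 0.5637 -0.0321  0.0356] lane [-0.0586  0.0001] jaw-lane deg -89.94 tooly [-1.e-04  0.e+00 -1.e+00] F [-0.25 -3.3  -0.37] grip 0.0437
delta units [0.248 1.927 0.023]
```

View pics/c10.png

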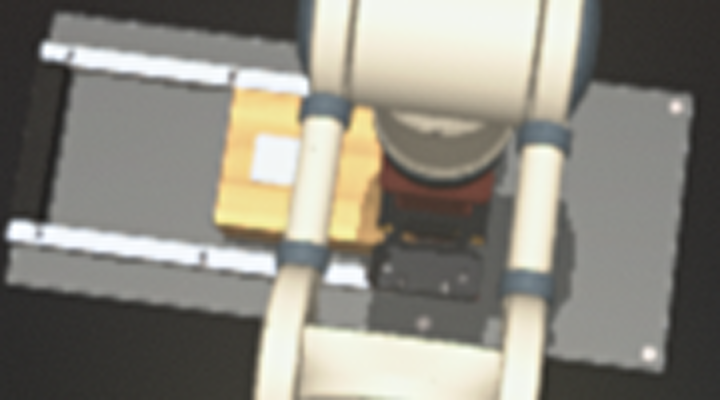

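View pics/w10.png

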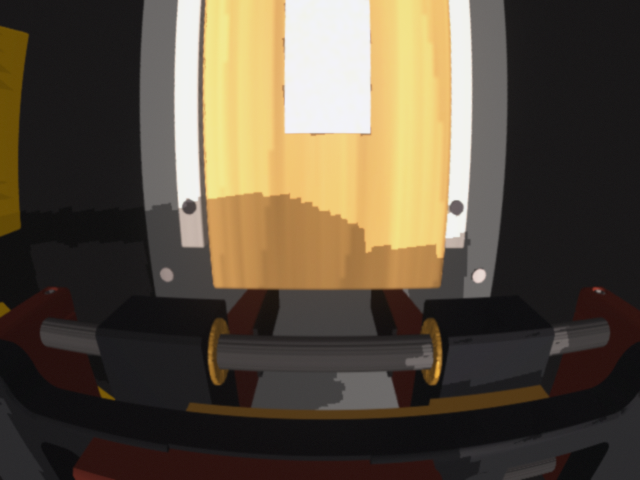

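Straight and centred at x≈+21…+23 mm on the previous fit, and unchanged relative to the fingers. Continuing.

```bash
python3 -m crank '{"delta_pos":[[0.012,0.1,0],[0.012,0.1,0],[0.012,0.1,0],[0.012,0.1,0],[0.012,0.1,0],[0.012,0.1,0],[0.012,0.1,0],[0.012,0.1,0],[0.012,0.1,0],[0.012,0.1,0]],"dr":[[0,0,0],[0,0,0],[0,0,0],[0,0,0],[0,0,0],[0,0,0],[0,0,0],[0,0,0],[0,0,0],[0,0,0]],"gripper":[0.5,0.5,0.5,0.5,0.5,0.5,0.5,0.5,0.5,0.5]}'
python3 - <<'E'
from h import *
st(.058,-.001,.037);grab('wrist','w11.png')
f=grab('top')
a=f['color'][175:275,220:400,::-1]
cv2.imwrite('pics/c11.png',cv2.resize(a,None,fx=4,fy=4,interpolation=cv2.INTER_CUBIC))
E
```

```text
clock: 14.6
tcp_pos: [0.5709, 0.0279, 0.0356]
tool_rot: [[-0.117, -0.0, 0.993], [-0.993, 0.0, -0.117], [-0.0, -1.0, -0.0]]
force: [1.0, -2.6, 0.4]
grip_width: 0.0438
t 14.6 tcp [0.5709 0.0279 0.0356] lane [0.0018 0.    ] jaw-lane deg -89.94 tooly [-1.e-04  0.e+00 -1.e+00] F [ 1.03 -2.56  0.42] grip 0.0438
delta units [0.127 0.927 0.023]
```

View pics/c11.png

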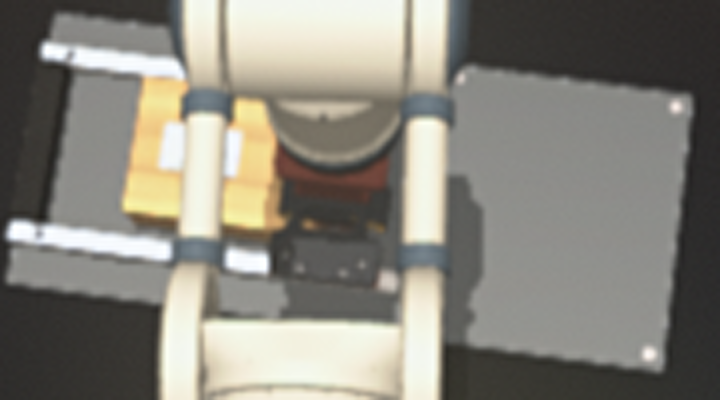

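View pics/w11.png

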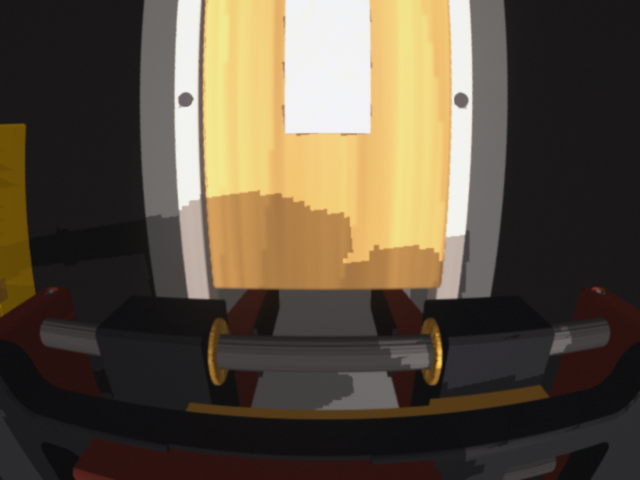

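```bash
python3 - <<'E'
from h import *
f=dict(np.load('last_top.npz'))
g=lambda x,y,z:tolane(pt(f,(x+.5)/4+219.5,(y+.5)/4+174.5,z=z)).round(4)
print(g(143,77,.054),g(124,212,.054),'stop',g(70,70,.034), g(50,220,.034))
E
python3 -m crank '{"delta_pos":[[0.012,0.1,0],[0.012,0.1,0],[0.012,0.1,0],[0.012,0.1,0],[0.012,0.1,0],[0.011,0.09,0],[0.009,0.07,0],[0.006,0.05,0],[0.005,0.04,0],[0,0,0]],"dr":[[0,0,0],[0,0,0],[0,0,0],[0,0,0],[0,0,0],[0,0,0],[0,0,0],[0,0,0],[0,0,0],[0,0,0]],"gripper":[0.5,0.5,0.5,0.5,0.5,0.5,0.5,0.5,0.5,0.5]}'
python3 - <<'E'
from h import *
st(.058,-.001,.037)
f=grab('top')
a=f['color'][175:275,220:400,::-1]
cv2.imwrite('pics/c12.png',cv2.resize(a,None,fx=4,fy=4,interpolation=cv2.INTER_CUBIC))
E
```

```text
[ 0.1433 -0.0453] [0.141  0.0455] stop [ 0.1964 -0.0491] [0.1923 0.0534]
clock: 15.95
tcp_pos: [0.5763, 0.0729, 0.0356]
tool_rot: [[-0.117, 0.0, 0.993], [-0.993, 0.001, -0.117], [-0.001, -1.0, 0.0]]
force: [0.7, -1.6, -1.1]
grip_width: 0.0439
t 15.95 tcp [0.5763 0.0729 0.0356] lane [ 0.0472 -0.0001] jaw-lane deg -89.93 tooly [ 1.e-04  6.e-04 -1.e+00] F [ 0.71 -1.62 -1.13] grip 0.0439
delta units [0.036 0.177 0.023]
```

View pics/c12.png

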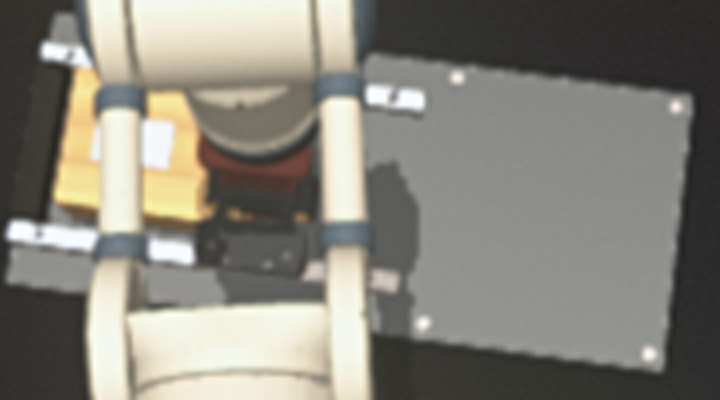

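About 12 mm to go. Creeping now at ~10 mm/s, watching force.

```bash
python3 -m crank '{"delta_pos":[[0.002,0.02,0],[0.003,0.02,0],[0.002,0.02,0],[0.003,0.02,0],[0.002,0.02,0],[0.003,0.02,0],[0.002,0.02,0],[0.002,0.02,0],[0.002,0.01,0],[0,0,0]],"dr":[[0,0,0],[0,0,0],[0,0,0],[0,0,0],[0,0,0],[0,0,0],[0,0,0],[0,0,0],[0,0,0],[0,0,0]],"gripper":[0.5,0.5,0.5,0.5,0.5,0.5,0.5,0.5,0.5,0.5]}'
python3 - <<'E'
from h import *
st(.0585,-.001,.037)
E
```

```text
clock: 17.25
tcp_pos: [0.5775, 0.0828, 0.0356]
tool_rot: [[-0.117, -0.0, 0.993], [-0.993, 0.0, -0.117], [-0.0, -1.0, -0.0]]
force: [-0.4, -2.4, 0.3]
grip_width: 0.0442
t 17.25 tcp [0.5775 0.0828 0.0356] lane [ 0.0572 -0.0001] jaw-lane deg -89.93 tooly [-1.e-04  2.e-04 -1.e+00] F [-0.39 -2.39  0.28] grip 0.0442
delta units [0.017 0.02  0.023]
```

```bash
python3 -m crank '{"delta_pos":[[0.001,0.01,0],[0.001,0.01,0],[0.001,0.01,0],[0,0,0],[0,0,0],[0,0,0],[0,0,0],[0,0,0],[0,0,0],[0,0,0]],"dr":[[0,0,0],[0,0,0],[0,0,0],[0,0,0],[0,0,0],[0,0,0],[0,0,0],[0,0,0],[0,0,0],[0,0,0]],"gripper":[0.5,0.5,0.5,0.5,0.5,0.5,0.5,0.5,0.5,0.5]}'
python3 - <<'E'
from h import *
st(.0585,-.001,.037)
E
```

```text
clock: 18.5
tcp_pos: [0.5778, 0.0845, 0.0356]
tool_rot: [[-0.117, 0.0, 0.993], [-0.993, 0.0, -0.117], [-0.0, -1.0, 0.0]]
force: [0.2, -2.1, -0.7]
grip_width: 0.0441
t 18.5 tcp [0.5778 0.0845 0.0356] lane [ 0.0589 -0.0001] jaw-lane deg -89.94 tooly [ 0.e+00  1.e-04 -1.e+00] F [ 0.21 -2.13 -0.75] grip 0.0441
delta units [ 0.014 -0.009  0.023]
```

```bash
python3 -m crank '{"delta_pos":[[0.001,0.01,0],[0.001,0.01,0],[0.001,0.01,0],[0,0,0],[0,0,0],[0,0,0],[0,0,0],[0,0,0],[0,0,0],[0,0,0]],"dr":[[0,0,0],[0,0,0],[0,0,0],[0,0,0],[0,0,0],[0,0,0],[0,0,0],[0,0,0],[0,0,0],[0,0,0]],"gripper":[0.5,0.5,0.5,0.5,0.5,0.5,0.5,0.5,0.5,0.5]}'
python3 - <<'E'
from h import *
st(.0585,-.001,.037)
f=grab('top')
a=f['color'][175:255,220:320,::-1]
cv2.imwrite('pics/c13.png',cv2.resize(a,None,fx=7,fy=7,interpolation=cv2.INTER_CUBIC))
E
```

```text
clock: 19.75
tcp_pos: [0.5778, 0.0853, 0.0357]
tool_rot: [[-0.118, -0.001, 0.993], [-0.993, -0.002, -0.118], [0.002, -1.0, -0.0]]
force: [-2.2, -6.3, 0.3]
grip_width: 0.0438
t 19.75 tcp [0.5778 0.0853 0.0357] lane [ 0.0596 -0.    ] jaw-lane deg -89.97 tooly [-5.0e-04 -1.8e-03 -1.0e+00] F [-2.24 -6.28  0.26] grip 0.0438
delta units [ 0.014 -0.021  0.022]
```

View pics/c13.png

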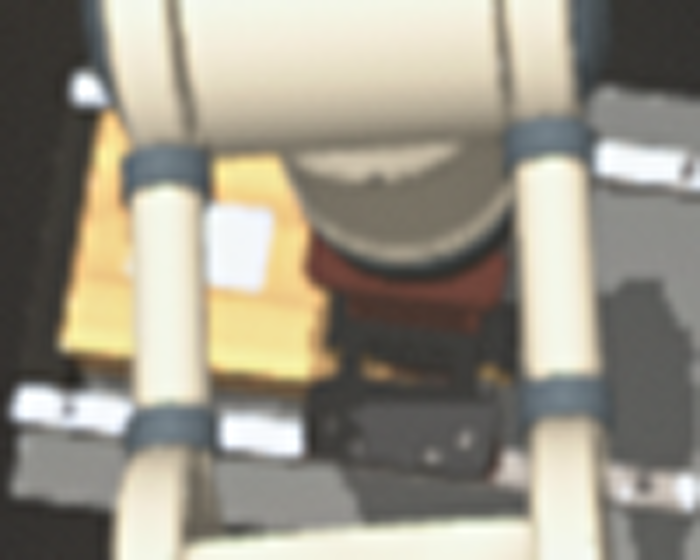

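Force rose to 6 N and the fingers lagged the command: the stop is reached. One more small press, then withdraw straight back and up.

```bash
python3 -m crank '{"delta_pos":[[0.001,0.01,0],[0.001,0.01,0],[0,0,0],[0,0,0],[0,0,0],[0,0,0],[0,0,0],[0,0,0],[0,0,0],[0,0,0]],"dr":[[0,0,0],[0,0,0],[0,0,0],[0,0,0],[0,0,0],[0,0,0],[0,0,0],[0,0,0],[0,0,0],[0,0,0]],"gripper":[0.5,0.5,0.5,0.5,0.5,0.5,0.5,0.5,0.5,0.5]}'
python3 -c "
from h import *
st()"
```

```text
clock: 21.05
tcp_pos: [0.5777, 0.0853, 0.0357]
tool_rot: [[-0.118, -0.001, 0.993], [-0.993, -0.004, -0.118], [0.004, -1.0, -0.001]]
force: [-3.0, -9.0, 1.3]
grip_width: 0.0439
t 21.05 tcp [0.5777 0.0853 0.0357] lane [0.0597 0.0001] jaw-lane deg -90.01 tooly [-0.0012 -0.0037 -1.    ] F [-3.   -9.03  1.29] grip 0.0439
```

Firmly home: 9 N with no further advance. Withdrawing.

```bash
python3 -m crank '{"delta_pos":[[-0.006,-0.05,0],[-0.012,-0.1,0],[-0.024,-0.2,0],[-0.036,-0.3,0],[0,0,0.4],[0,0,0.8],[0,-0.3,0.8],[0,-0.7,0.4],[0,-0.9,0],[0,-0.9,0]],"dr":[[0,0,0],[0,0,0],[0,0,0],[0,0,0],[0,0,0],[0,0,0],[0,0,0],[0,0,0],[0,0,0],[0,0,0]],"gripper":[0.5,0.5,0.5,0.5,0.5,0.5,0.5,0.5,0.5,0.5]}'
python3 - <<'E'
from h import *
st()
f=grab('top','t14.png'); grab('scene','s14.png')
a=f['color'][170:250,215:315,::-1]
cv2.imwrite('pics/c14.png',cv2.resize(a,None,fx=7,fy=7,interpolation=cv2.INTER_CUBIC))
E
```

```text
clock: 22.3
tcp_pos: [0.5731, -0.1219, 0.1805]
tool_rot: [[-0.117, 0.002, 0.993], [-0.993, -0.0, -0.117], [0.0, -1.0, 0.002]]
force: [-0.1, 0.3, -0.3]
grip_width: 0.0436
t 22.3 tcp [ 0.5731 -0.1219  0.1805] lane [-0.1466 -0.0199] jaw-lane deg -89.93 tooly [ 1.6e-03 -4.0e-04 -1.0e+00] F [-0.05  0.33 -0.32] grip 0.0436
```

View pics/c14.png

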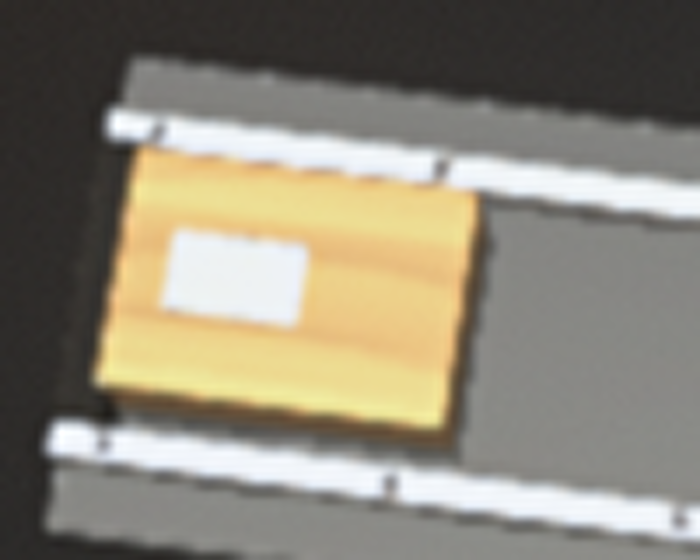

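View pics/s14.png

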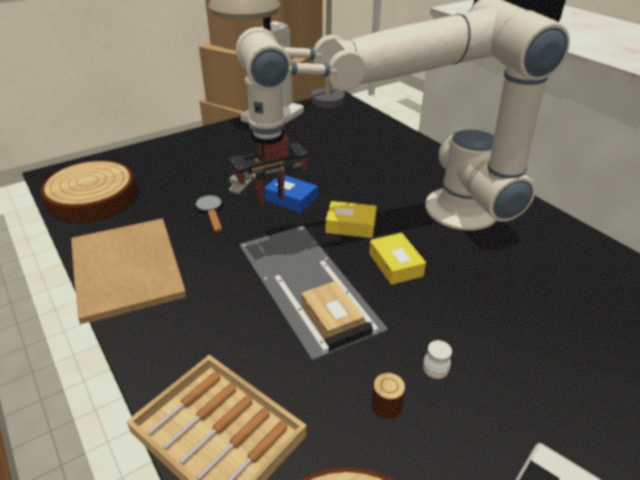

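```bash
python3 - <<'E'
from h import *
f=dict(np.load('last_top.npz'))
box(f,[(138,148),(480,193),(446,430),(97,384)],7,215,170)
g=lambda x,y,z:tolane(pt(f,(x+.5)/7+214.5,(y+.5)/7+169.5,z=z)).round(4)
print('rail end',g(106,125,.024),g(46,438,.024))
E
```

```text
box lane [ 0.1344 -0.0007] ang -0.13 len 0.1298 0.1306 [array([ 0.1997, -0.0466]), array([ 0.0698, -0.0461]), array([0.0688, 0.0449]), array([0.1994, 0.0448])]
rail end [ 0.2209 -0.0622] [0.2224 0.0622]
```

```bash
python3 -c "
from h import *
print(manip.hand_in())"
```

```text
the job is handed in; nothing more can be done
None
```

The core box is home against the rubber stop and the job is handed in, at about 22 s on the clock.

I first nudged the box sideways onto the centre line by its near side. Then I pushed it from its open-end face with two fingertips at about 50 mm/s, slowing to a creep at the end, until the force rose to 9 N with no further advance. After that I drew the fingers back and up.

- **Final position:** the last top-view fit puts the box at x = 134.4 mm and y = -0.7 mm in the lane, turned about -0.1°. It has roughly 10 mm clear to each rail.
- **Upright:** it looks flat in the scene picture. I did not measure its tilt or height.
- **Contact:** the tool force was near zero after the fingers withdrew, so the robot touches nothing.
- **Bystanders:** the plug, jar, stapler and loupe look where they were in the scene picture. I did not measure them again.
- **Fit noise:** the position fits scatter by about 1–2 mm. None of the checks disagreed beyond that.

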